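Click the filter turret to the old filter and push it out

TASK

Turn the reader's filter selector exactly five clicks clockwise from the red home mark, which brings the worn filter under the round port in the reader's top. Then take the blue push-out rod from its stand, push the filter out down through the port so that it drops into the dish below, and put the rod back in its stand. Leave the other things on the bench where they are.

Things in the scene. Friction and masses are not known exactly. Their poses are not given: they have to be found in the camera images.
- reader: White tube reader, fixed: base 205 x 156 x 30 mm, two side cheeks, and a head 154 x 156 mm with a flat top 133 mm above the bench; between them an open sample bay 65 mm high, open front and back. Origin on the bench under the selector's vertical axis; +x to the front (display end, base reaches 130 mm that way, 75 mm the other). The head hides a 12-place filter wheel that turns with the selector.
- selector (a joint): Angle of the black selector knob in rad, 0 at home (lever at the red mark), positive clockwise from above. Turns up to a full turn either way with a click stop every 30 degrees (0.5236 rad): about 0.12 N m to leave a stop; past half-way it snaps on to the next stop by itself. Five clicks clockwise is 2.618. The round knob is 42 mm wide, its top 24 mm above the reader's top, on the reader's z axis.
- lever_tip (a point): Point near the end of the knob's finger lever: 53 mm from the knob's axis, 15 mm above the reader's top. The lever is a bar 12 mm wide (end rounded, 14 mm) reaching 60 mm from the axis, 6 to 24 mm above the top, white line along it; a fingertip can push it round. At home it stands 60 degrees clockwise of the port, after five clicks 150 degrees anticlockwise of it: it never crosses the port.
- port (a point): Centre of the 22 mm round port (steel rim) in the reader's top, level with the top, 46 mm from the knob's axis towards the reader's +x. The way below it runs through the wheel's bore (18 mm) and a 27 mm hole in the head's floor, whose underside is 38 mm below this point. The dish stands under it.
- filter_mid (a point): Middle of the worn filter, a brass-rimmed disc 16 mm in diameter, 11 mm high, in a bore of the hidden wheel, its top 15 mm below the reader's top, 46 mm from the knob's axis; after five clicks it lies right under the port. Sprung balls hold it: pushing it down and out takes about 10 N.
- dish: Clear square catch dish, loose, 84 x 84 mm and 18 mm high, with 3 mm walls and a 5 mm floor, standing in the reader's bay centred under the port. Origin at the centre of its underside, 30 mm above the bench.
- rod_grip (a point): Grip point of the loose push-out rod (50 g), upright in its stand: blue handle 18 mm in diameter, 70 mm long, 40 mm of it below this point; then a blue collar, 30 mm wide, 5 mm thick, underside 45 mm below this point; then a white shank 10 mm in diameter, 50 mm long, tip 95 mm below this point. Fully in the port, the collar rests on the reader's top and the tip is 12 mm below the head.
- rod_tip (a point): Lower end of the rod's white shank, on the rod's axis.
- stand_hole (a point): Mouth of the 21 mm hole, 54 mm deep, in the top of the rod's fixed white stand block (70 x 70 mm, 60 mm high). The rod's collar rests on the stand's top around this point, with its underside at 60 mm and its grip point at 105 mm above the bench.
- tube_rack: Bystander, loose: white foam rack 82 x 138 x 26 mm full of red-capped sample tubes, 98 mm high. Origin at the centre of its underside.
- reagent: Bystander, loose: white bottle with red cap, 54 mm in diameter, 110 mm high. Origin at the centre of its underside.
- forceps: Bystander, loose: blue plastic forceps lying flat, about 115 x 18 x 10 mm. Origin at the middle of its underside.
- filter_case: Bystander, loose: open grey case with spare filters, 70 x 100 x 22 mm. Origin at the centre of its underside.

How it is judged:
By the outcome, as a careful person would: the job done as asked, in the order asked, and still so for the second after the job is handed in, with the robot touching nothing.
It also fails if it takes over 72 s, if anything falls off the work surface, if the arm or the gripper's body presses on something with over 40 N, if the wrist force passes 120 N, or if a joint passes its speed limit or range.

ROBOT

A 6-joint arm with a two-finger parallel gripper is mounted at the origin on the work surface. World frame = base frame: x ahead of the robot, y to its left, z up, the work surface at z = 0. Lengths are in m, angles in rad, forces in N, time in s.
With the tool pointing down it reaches from about 0.25 to 0.725 m from the base axis. Payload 9.7 kg.
Tool frame: the origin (TCP) lies midway between the tips of the shut fingers; the grasp point (between the pads) lies 19 mm behind it (r.grip_depth is the z of the grasp point in the tool frame, in m); z points along the fingers, y is the line along which they close (so a half turn about z gives the same grasp; the last joint's range is limited). The gripper opens to 85 mm and grips with 20 to 120 N. Pads are 22 mm wide; open, the fingers measure 114 mm over their backs; the gripper's body (76 mm by 85 mm) begins 54 mm behind the grasp point. The pads swing forward as they close: fully open they stand 13 mm farther back than shut.
Start: joints at [-1.243, 0.087, 0.176, 1.66, 0, 1.571], TCP at [0.177, -0.521, 0.231] pointing down, gripper open.
Joint ranges: [-3.13, 3.13], [-0.85, 1.81], [-1.15, 1.24], [-2.2, 2.28], [-1.44, 1.52], [-3.14, 3.14]. Speed limits (rad/s): [2.22, 2.22, 2.57, 3.14, 3.14, 3.14].

INTERFACE

Orientations are given as a unit quaternion [w, x, y, z].
In Python, from rig import r gives the robot as it stands. The module is installed in compiled form; this text tells all that it offers.
- The arm moves only by the tool send_rows, never from a script. Its argument "plan" is a list that holds one entry, the list of rows, each a list of 5 numbers: the shift along the tool's x, y, z in m, then the turn about the tool's z in degrees, then the opening, from 0 (shut) to 1 (fully open). A call has exactly 8 rows; each row is the pose to reach, as a shift and turn from the pose commanded when the call began, along the tool's axes at that moment; what a row does not reach only later rows make up. A row lasts 1/8 s, in which the tool goes at most 62.5 mm and 10.7 degrees, less where a joint would pass 70% of its speed; a pose out of reach is approached as far as the arm can. A call with a gripper value outside its range is refused whole. The fingers move at their own pace and stop on an object; "newtons" is the grip in N (left out, the last holds). Time passes only in rows, so rows that repeat a pose let the fingers close, or fill a call up. It gives the time, the measured TCP pose, the force, the opening and the grip force at its end, in the units of the state.
- r.get_obs(): the state, without advancing time (a new reading comes with each control period).
- r.read_camera(name): name is "scene" or "top" or "wrist"; returns a dict with "img" (420x560x3 uint8, blue, green, red), "z_map" (420x560 float32, m along the optical axis (not along the pixel's ray), 0 where there is no reading), "K" (3x3 intrinsics, pixels), "extrinsics" (4x4, takes a point from world to camera coordinates); the wrist camera has in their place "tool_from_camera" (4x4, takes a point from camera to tool coordinates, whose origin is the TCP and whose axes are the flange's). Camera axes: x right, y up, looking along -z (the intrinsics and any distortion apply to the point x, -y, -z); pixel columns grow to the right and rows downward; lengths in m; the calibration is good to about 2 mm. A picture is of the moment at which its call begins: read the wrist's pose just before it.
- r.hand_in(): hands the job in; it is judged then, once.
The state is a dict: "t": time; "joint_positions": joint angles; "qvel": joint speeds; "tau": joint torques, N m; "ee_pos": TCP position; "tcp_rot": TCP orientation; "force": force on the tool from outside, world axes, zero at the start; "ft_torque": the same for the moment, N m; "finger_gap": finger opening in m; "gripper_force": force on a finger pad.
Only numpy, scipy, OpenCV 4.12 (cv2) and the standard library are available. Lean on these libraries where they do the work, as an engineer would, in place of code of your own. Each camera call takes 0.05 s, during which the arm holds its last target. There are 200 camera calls.

## Working session

There is one attempt and no reset: what is moved stays moved. The work goes in short steps, Python scripts to look and compute and a tool call to move; the robot and the scene stay as the last step left them, time stands still between calls to the robot, and variables do not carry over. Pictures are saved under pics/ and viewed, at most 10 in all, crops included, and the job is handed in when it is done.

Besides the shell and the picture viewer there is one more tool, called by a JSON object that holds its "fn" and its "kwargs", one argument or row to a line. send_rows: Moves the arm, as the interface text tells. Its arguments: {"type":"object","properties":{"plan":{"type":"array"},"newtons":{"type":"number"}},"required":["plan"]}

```bash
mkdir -p pics
cat > h.py <<'E'
import numpy as np, cv2
from rig import r
from scipy.spatial.transform import Rotation as R
def w2c(c,o=None):
    if "extrinsics" in c: return np.array(c["extrinsics"])
    T=np.eye(4); q=np.array(o["tcp_rot"]); T[:3,:3]=R.from_quat(q[[1,2,3,0]]).as_matrix(); T[:3,3]=o["ee_pos"]
    return np.linalg.inv(T@np.array(c["tool_from_camera"]))
def pt(c,E,u,v,z=None):
    """world point of pixel: at depth, or on plane z"""
    K=np.array(c["K"]); d=np.array([(u-K[0,2])/K[0,0],-(v-K[1,2])/K[1,1],-1.])
    W=np.linalg.inv(E); 
    if z is None:
        return W[:3,:3]@(d*c["z_map"][int(round(v)),int(round(u))])+W[:3,3]
    dw=W[:3,:3]@d; return W[:3,3]+dw*(z-W[2,3])/dw[2]
E
python3 - <<'E'
from h import *
o=r.get_obs(); print(o)
import pickle
for n in ("scene","top"):
    c=r.read_camera(n); pickle.dump(c,open(n+".pkl","wb")); cv2.imwrite(f"pics/{n}0.png",cv2.resize(c["img"],(800,600),interpolation=cv2.INTER_CUBIC)); print(n,{k:(v if k not in("img","z_map") else 0) for k,v in c.items()})
E
```

```text
{'t': 0.0, 'joint_positions': array([-1.24300600e+00,  8.74371253e-02,  1.75122122e-01,  1.65975484e+00,
        1.71138562e-05,  1.57077275e+00]), 'qvel': array([-0.00055867,  0.00038534,  0.0002471 ,  0.00124994,  0.00141052,
        0.00015546]), 'tau': array([-5.68423347e-04, -5.20388746e+01,  4.64803147e+01,  1.65205181e-02,
       -6.27136001e-05, -3.36587355e-06]), 'ee_pos': array([ 0.17700866, -0.52051005,  0.2305895 ]), 'tcp_rot': array([-6.29620147e-04,  9.86597102e-01,  1.63173995e-01, -9.54449368e-05]), 'force': array([-0.17562506,  0.10404613, -1.42377802]), 'ft_torque': array([-0.02927717,  0.0410058 , -0.03004853]), 'gripper_force': 0.0, 'finger_gap': 0.08534266042572985}
scene {'img': 0, 'z_map': 0, 'K': array([[506.02298133,   0.        , 277.10504293],
       [  0.        , 506.02298133, 215.16720828],
       [  0.        ,   0.        ,   1.        ]]), 'extrinsics': array([[-0.56454947,  0.82535787, -0.00826372,  0.3450718 ],
       [-0.64992928, -0.43833922,  0.62084673,  0.2303753 ],
       [ 0.50879842,  0.35586952,  0.78388842, -1.48456769],
       [ 0.        ,  0.        ,  0.        ,  1.        ]])}
top {'img': 0, 'z_map': 0, 'K': array([[509.36590254,   0.        , 279.60323777],
       [  0.        , 509.36590254, 209.09484941],
       [  0.        ,   0.        ,   1.        ]]), 'extrinsics': array([[-0.01346829, -0.99984714, -0.01114937, -0.04932129],
       [ 0.99712064, -0.01426208,  0.07447833, -0.53519001],
       [-0.07462596, -0.01011417,  0.9971603 , -1.46184201],
       [ 0.        ,  0.        ,  0.        ,  1.        ]])}
```

View pics/top0.png

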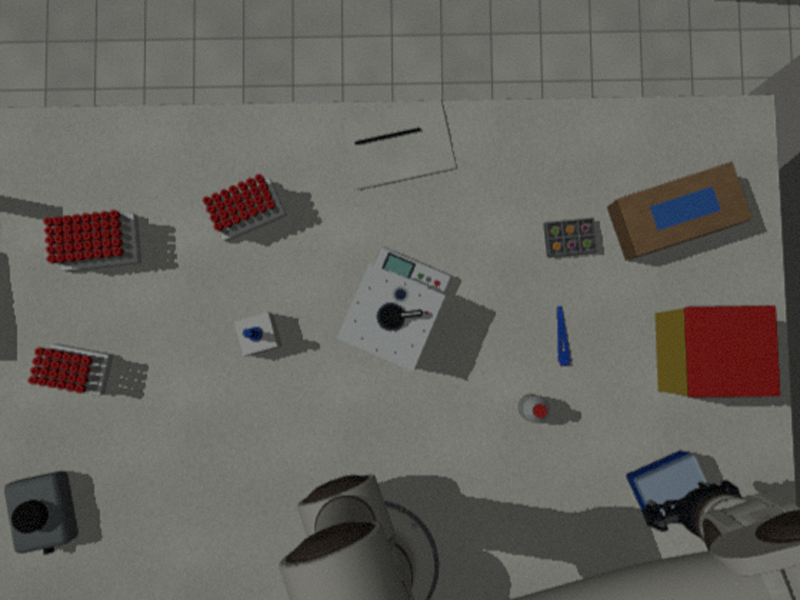

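View pics/scene0.png

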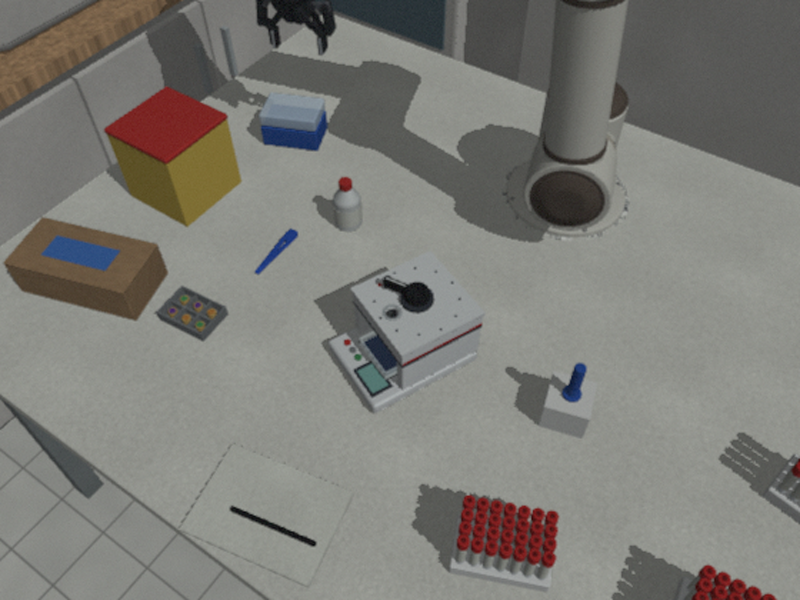

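Top picture (800 px scale): knob at (391,317), port (400,294), lever tip about (428,314), rod handle about (252,333), stand corners around (236-280, 312-356). The path to the reader passes over the reagent and forceps, which are lower than my travel height.

Run:
```python
from h import *
import pickle
for n,L in (("top",dict(knob=(391,317,.157),port=(400,294,.133),lev=(428,314,.157),rodtop=(246,334,.135),collar=(262,334,.065),bottle=(540,410,.11),rack=(240,203,.098))),
 ("scene",dict(knob=(417,292,.157),port=(392,313,.133),lev=(382,283,.157),rodtop=(580,367,.135),collar=(572,394,.065)))):
    c=pickle.load(open(n+".pkl","rb"))
    for k,(u,v,z) in L.items(): print(n,k,pt(c,w2c(c),u*.7,v*.7,z).round(4),pt(c,w2c(c),u*.7,v*.7).round(4))
o=r.get_obs(); q=o["tcp_rot"]; M=R.from_quat(q[[1,2,3,0]]).as_matrix(); print(M.round(3))
print(r.grip_depth)
c=r.read_camera("wrist"); print(np.array(c["tool_from_camera"]).round(3),c["K"])
```

```text
top knob [ 0.4906 -0.0421  0.157 ] [ 0.4906 -0.0421  0.1559]
top port [ 0.5348 -0.0591  0.133 ] [ 0.5424 -0.0582  0.0395]
top lev [ 0.4952 -0.1104  0.157 ] [ 0.4961 -0.1109  0.1388]
top rodtop [0.4636 0.2306 0.135 ] [0.4635 0.2302 0.1368]
top collar [0.4652 0.2145 0.065 ] [0.4652 0.2146 0.0647]
top bottle [ 0.3134 -0.3199  0.11  ] [ 0.3135 -0.3197  0.1112]
top rack [0.7204 0.2511 0.098 ] [0.7198 0.2506 0.1005]
scene knob [ 0.4939 -0.0389  0.157 ] [ 0.4938 -0.0389  0.1569]
scene port [ 0.5345 -0.0585  0.133 ] [ 0.5227 -0.0669  0.1145]
scene lev [ 0.5093 -0.0946  0.157 ] [ 0.4932 -0.1065  0.1334]
scene rodtop [0.4641 0.2283 0.135 ] [0.4647 0.2284 0.1358]
scene collar [0.4665 0.2306 0.065 ] [0.4712 0.2314 0.0722]
[[ 0.947  0.322 -0.   ]
 [ 0.322 -0.947  0.001]
 [-0.    -0.001 -1.   ]]
-0.0187
[[ 0.     0.959  0.282  0.072]
 [ 1.    -0.     0.    -0.001]
 [ 0.     0.282 -0.959 -0.142]
 [ 0.     0.     0.     1.   ]] [[298.87243277   0.         275.80167247]
 [  0.         298.87243277 207.09785415]
 [  0.           0.           1.        ]]
```

{"fn": "send_rows", "kwargs": {
  "plan": [
    [[0.038,-0.029,-0.005,-9,0.5],[0.076,-0.059,-0.01,-18,0.5],[0.113,-0.088,-0.015,-27,0.5],[0.151,-0.118,-0.02,-36,0.5],[0.189,-0.147,-0.03,-45,0.5],[0.226,-0.177,-0.03,-54,0.5],[0.264,-0.206,-0.03,-63,0.5],[0.302,-0.235,-0.03,-70,0.5]]
  ]
}}

```text
t: 1.15
ee_pos: [0.3879, -0.1996, 0.2612]
tcp_rot: [0.0, 0.713, 0.701, -0.0]
force: [-0.5, -0.8, -1.0]
finger_gap: 0.0428
gripper_force: 0.0
```

```bash
cat >> h.py <<'E'
def st():
    o=r.get_obs(); q=o["tcp_rot"]; M=R.from_quat(q[[1,2,3,0]]).as_matrix()
    print("t",o["t"],"p",o["ee_pos"].round(4),"xaz",round(np.degrees(np.arctan2(M[1,0],M[0,0])),1),"zt",M[:,2].round(3),"q",o["joint_positions"].round(2),"F",o["force"].round(1),"gap",round(o["finger_gap"],4),"gf",o["gripper_force"])
    return o,M
def to(o,M,x,y,z):
    "shift in tool axes"
    return (M.T@(np.array([x,y,z])-o["ee_pos"])).round(4)
E
python3 -c "
from h import *
o,M=st(); print(to(o,M,.492,-.04,.26))"
```

```text
t 1.15 p [ 0.3879 -0.1996  0.2612] xaz 89.0 zt [ 0. -0. -1.] q [-0.48 -0.17 -0.01  1.73 -0.    1.11] F [-0.5 -0.8 -1. ] gap 0.0428 gf 0.0
[0.1613 0.1014 0.0012]
```

{"fn": "send_rows", "kwargs": {
  "plan": [
    [[0.025,0.016,0,-10,0.5],[0.05,0.032,0,-20,0.5],[0.075,0.047,0,-30,0.5],[0.1,0.063,0,-40,0.5],[0.125,0.079,0,-50,0.4],[0.145,0.092,0,-60,0.3],[0.157,0.099,0,-70,0.3],[0.161,0.101,0,-80,0.3]]
  ]
}}

```text
t: 2.15
ee_pos: [0.492, -0.0414, 0.2608]
tcp_rot: [-0.0, 0.094, 0.996, 0.0]
force: [-0.1, 0.7, 0.5]
finger_gap: 0.0254
gripper_force: 0.0
```

{"fn": "send_rows", "kwargs": {
  "plan": [
    [[0,0,0,-10,0.3],[0,0,0,-20,0.3],[0,0,0,-30,0.3],[0,0,0,-40,0.3],[0,0,0,-50,0.3],[0,0,0,-60,0.3],[0,0,0,-70,0.3],[0,0,0,-80,0.3]]
  ]
}}

```text
t: 3.15
ee_pos: [0.4917, -0.0422, 0.261]
tcp_rot: [-0.0, -0.567, 0.824, 0.0]
force: [0.0, -0.4, -0.1]
finger_gap: 0.0255
gripper_force: 0.0
```

```bash
python3 -c "
from h import *
import pickle
o,M=st(); c=r.read_camera('wrist'); pickle.dump((c,o),open('w1.pkl','wb')); cv2.imwrite('pics/w1.png',cv2.resize(c['img'],(800,600),interpolation=cv2.INTER_CUBIC))"
```

```text
t 3.15 p [ 0.4917 -0.0422  0.261 ] xaz -110.9 zt [-0.  0. -1.] q [-0.09 -0.03  0.11  1.72  0.   -1.29] F [ 0.  -0.4 -0.1] gap 0.0255 gf 0.0
```

View pics/w1.png

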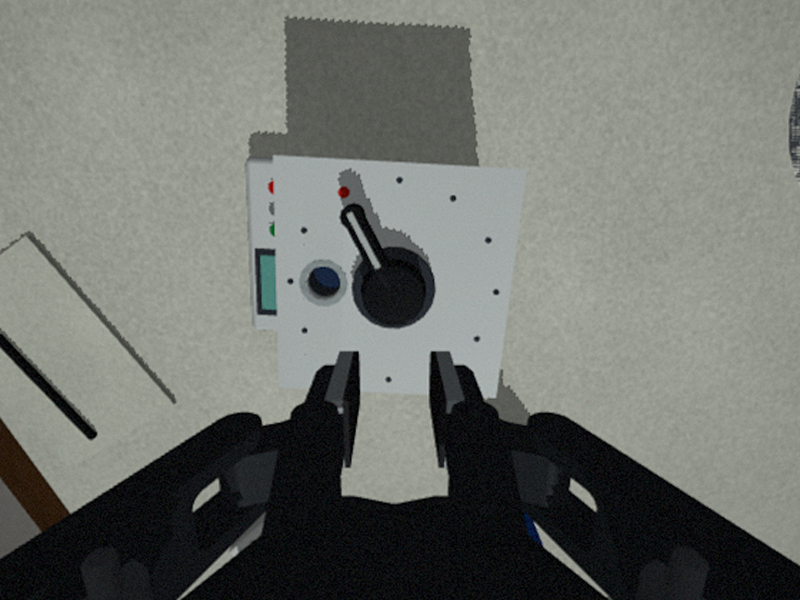

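Wrist view: port at (324,282), knob top centre about (395,286), lever end about (351,214), red mark (344,192).

```bash
python3 -c "
from h import *
import pickle
c,o=pickle.load(open('w1.pkl','rb'));E=w2c(c,o);_,M=st()
P={}
for n,u,v,z in (('port',324,282,.133),('knob',395,286,.157),('lev',351,214,.157),('mark',344,192,.133)):
    P[n]=pt(c,E,u*.7,v*.7,z); print(n,P[n].round(4),pt(c,E,u*.7,v*.7).round(4))
k=P['knob']
for n in ('port','lev','mark'):
    d=P[n]-k; print(n,np.hypot(*d[:2]),np.degrees(np.arctan2(d[1],d[0])))
"
```

```text
t 3.2 p [ 0.4917 -0.0422  0.2611] xaz -110.4 zt [-0.  0. -1.] q [-0.09 -0.03  0.11  1.72  0.   -1.3 ] F [ 0.  -0.3 -0.3] gap 0.0257 gf 0.0
port [ 0.5335 -0.0591  0.133 ] [ 0.5575 -0.0417  0.0373]
knob [ 0.489  -0.0462  0.157 ] [ 0.489  -0.046   0.1562]
lev [ 0.4972 -0.0946  0.157 ] [ 0.4973 -0.0946  0.1565]
mark [ 0.4992 -0.1072  0.133 ] [ 0.4993 -0.1072  0.1323]
port 0.046393056514101104 -16.227258079676524
lev 0.04916879189668269 -80.30766615461017
mark 0.06184402951053356 -80.46999072371595
```

{"fn": "send_rows", "kwargs": {
  "plan": [
    [[0.021,-0.011,0,-10,0.3],[0.042,-0.0228,0,-20,0.3],[0.042,-0.0228,0.01,-29,0.3],[0.042,-0.0228,0.03,-29,0.3],[0.042,-0.0228,0.06,-29,0.3],[0.042,-0.0228,0.085,-29,0.3],[0.042,-0.0228,0.085,-29,0.3],[0.042,-0.0228,0.085,-29,0.3]]
  ]
}}

```text
t: 4.2
ee_pos: [0.4981, -0.0896, 0.1773]
tcp_rot: [-0.0, 0.753, -0.658, 0.0]
force: [-0.1, 0.5, 0.5]
finger_gap: 0.0253
gripper_force: 0.0
```

```bash
python3 -c "
from h import *
o,M=st(); print(to(o,M,.4979,-.0896,.138)); c=r.read_camera('wrist'); cv2.imwrite('pics/w2.png',cv2.resize(c['img'],(800,600),interpolation=cv2.INTER_CUBIC)[150:500])"
```

```text
t 4.2 p [ 0.4981 -0.0896  0.1773] xaz -82.3 zt [ 0.001 -0.    -1.   ] q [-0.18 -0.03 -0.05  1.55 -0.   -1.88] F [-0.1  0.5  0.5] gap 0.0253 gf 0.0
[-0.0001  0.0002  0.0393]
```

View pics/w2.png

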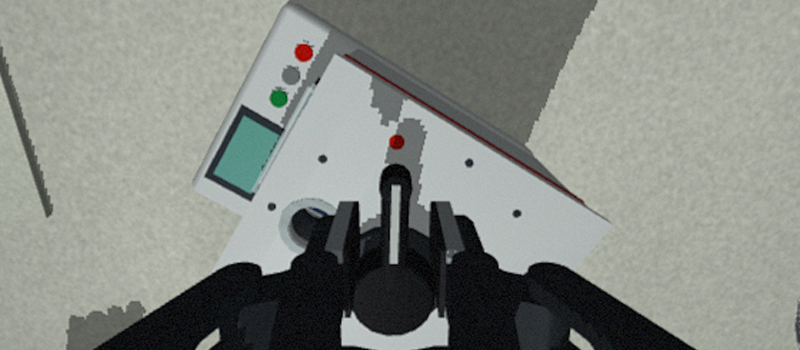

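The lever (x≈397) is centred between the fingers (gap 352 to 443) and points straight out to the red mark. I descend and narrow the gap.

{"fn": "send_rows", "kwargs": {
  "plan": [
    [[0,0,0.01,0,0.3],[0,0,0.02,0,0.3],[0,0,0.03,0,0.3],[0,0,0.037,0,0.3],[0,0,0.039,0,0.26],[0,0,0.039,0,0.23],[0,0,0.039,0,0.22],[0,0,0.039,0,0.22]]
  ]
}}

```text
t: 5.25
ee_pos: [0.4979, -0.0896, 0.1376]
tcp_rot: [-0.0, 0.753, -0.658, 0.0]
force: [1.0, -0.0, -0.1]
finger_gap: 0.0188
gripper_force: 0.0
```

{"fn": "send_rows", "kwargs": {
  "plan": [
    [[-0.0004,0.0063,0,7.5,0.22],[-0.0016,0.0124,0,15,0.22],[-0.0037,0.0184,0,22.5,0.22],[-0.0064,0.024,0,30,0.22],[-0.0099,0.0292,0,37.5,0.22],[-0.0141,0.0339,0,45,0.22],[-0.0188,0.0381,0,52.5,0.22],[-0.024,0.0416,0,60,0.22]]
  ]
}}

```text
t: 6.25
ee_pos: [0.4533, -0.0714, 0.1375]
tcp_rot: [0.0, -0.322, 0.947, -0.0]
force: [0.4, 0.0, 0.4]
finger_gap: 0.0191
gripper_force: 0.0
```

{"fn": "send_rows", "kwargs": {
  "plan": [
    [[-0.0004,0.0063,0,7.5,0.22],[-0.0016,0.0124,0,15,0.22],[-0.0037,0.0184,0,22.5,0.22],[-0.0064,0.024,0,30,0.22],[-0.0099,0.0292,0,37.5,0.22],[-0.0141,0.0339,0,45,0.22],[-0.0188,0.0381,0,52.5,0.22],[-0.024,0.0416,0,60,0.22]]
  ]
}}

```text
t: 7.25
ee_pos: [0.4469, -0.0237, 0.1375]
tcp_rot: [0.0, 0.195, 0.981, 0.0]
force: [-0.9, 0.1, -0.3]
finger_gap: 0.0191
gripper_force: 0.0
```

```bash
python3 -c "
from h import *
o,M=st(); d=o['ee_pos']-[.4912,-.0421,0]; print(np.hypot(*d[:2]),np.degrees(np.arctan2(d[1],d[0])))"
```

```text
t 7.25 p [ 0.4469 -0.0237  0.1375] xaz 157.5 zt [ 0. -0. -1.] q [-0.05 -0.17 -0.26  1.49  0.    0.34] F [-0.9  0.1 -0.3] gap 0.0191 gf 0.0
0.04797100094265936 157.4325192882268
```

{"fn": "send_rows", "kwargs": {
  "plan": [
    [[-0.0004,0.0063,0,7.5,0.22],[-0.0016,0.0124,0,15,0.22],[-0.0037,0.0184,0,22.5,0.22],[-0.0064,0.024,0,30,0.22],[-0.0064,0.024,0,30,0.22],[-0.0064,0.024,0,30,0.25],[-0.0064,0.024,0,30,0.3],[-0.0064,0.024,0,30,0.3]]
  ]
}}

```text
t: 8.25
ee_pos: [0.4617, -0.0041, 0.1373]
tcp_rot: [0.0, 0.44, 0.898, 0.0]
force: [0.2, 0.6, -0.4]
finger_gap: 0.0252
gripper_force: 0.0
```

{"fn": "send_rows", "kwargs": {
  "plan": [
    [[0,0,-0.02,0,0.3],[0,0,-0.05,0,0.3],[0,0,-0.08,0,0.3],[0,0,-0.11,0,0.4],[0,0,-0.12,0,0.5],[0,0,-0.12,0,0.5],[0,0,-0.12,0,0.5],[0,0,-0.12,0,0.5]]
  ]
}}

```text
t: 9.25
ee_pos: [0.4615, -0.0041, 0.2562]
tcp_rot: [-0.001, 0.44, 0.898, -0.0]
force: [0.8, 0.3, -0.4]
finger_gap: 0.0423
gripper_force: 0.0
```

```bash
python3 -c "
from h import *
import pickle
o,M=st(); c=r.read_camera('wrist'); pickle.dump((c,o),open('w3.pkl','wb')); cv2.imwrite('pics/w3.png',cv2.resize(c['img'],(800,600),interpolation=cv2.INTER_CUBIC))"
```

```text
t 9.25 p [ 0.4615 -0.0041  0.2562] xaz 127.8 zt [-0.002  0.    -1.   ] q [-0.01 -0.11  0.03  1.71  0.    0.9 ] F [ 0.8  0.3 -0.4] gap 0.0423 gf 0.0
```

View pics/w3.png

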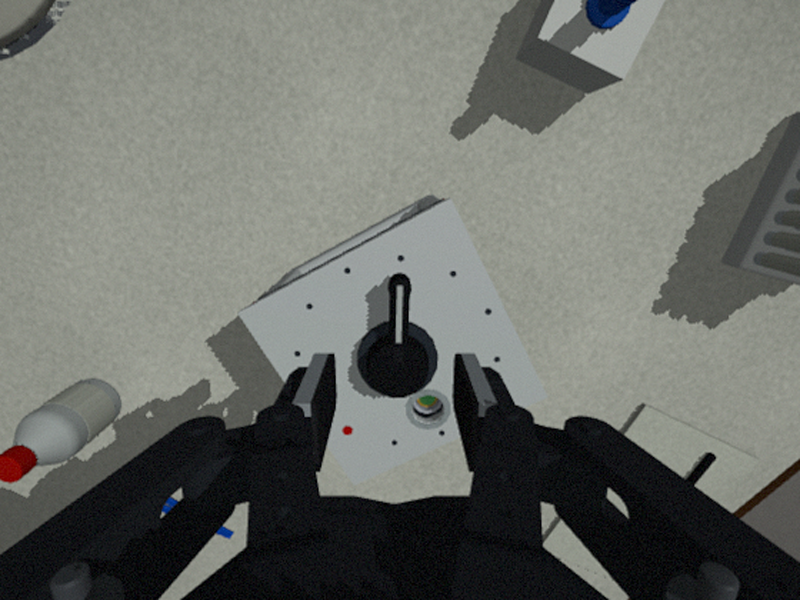

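The picture shows the lever pointing away at about 127°, as it should after five clicks, and the green filter is visible in the port at (428,405). Next is the rod.

{"fn": "send_rows", "kwargs": {
  "plan": [
    [[0.03,0.024,0,-5,0.7],[0.06,0.048,0,-10,0.7],[0.09,0.072,0,-16,0.7],[0.12,0.096,0,-21,0.7],[0.15,0.12,0,-26,0.7],[0.172,0.138,0,-31,0.7],[0.1825,0.146,0.0,-31,0.7],[0.1825,0.146,0.0,-31,0.7]]
  ]
}}

```text
t: 10.3
ee_pos: [0.4652, 0.2298, 0.2569]
tcp_rot: [-0.0, 0.185, 0.983, -0.0]
force: [-0.7, -0.6, 0.4]
finger_gap: 0.0597
gripper_force: 0.0
```

```bash
python3 -c "
from h import *
import pickle
o,M=st(); c=r.read_camera('wrist'); pickle.dump((c,o),open('w4.pkl','wb')); cv2.imwrite('pics/w4.png',cv2.resize(c['img'],(800,600),interpolation=cv2.INTER_CUBIC))"
```

```text
t 10.3 p [0.4652 0.2298 0.2569] xaz 158.7 zt [-0.001 -0.    -1.   ] q [ 0.46  0.02  0.16  1.71 -0.    0.83] F [-0.7 -0.6  0.4] gap 0.0597 gf 0.0
```

View pics/w4.png

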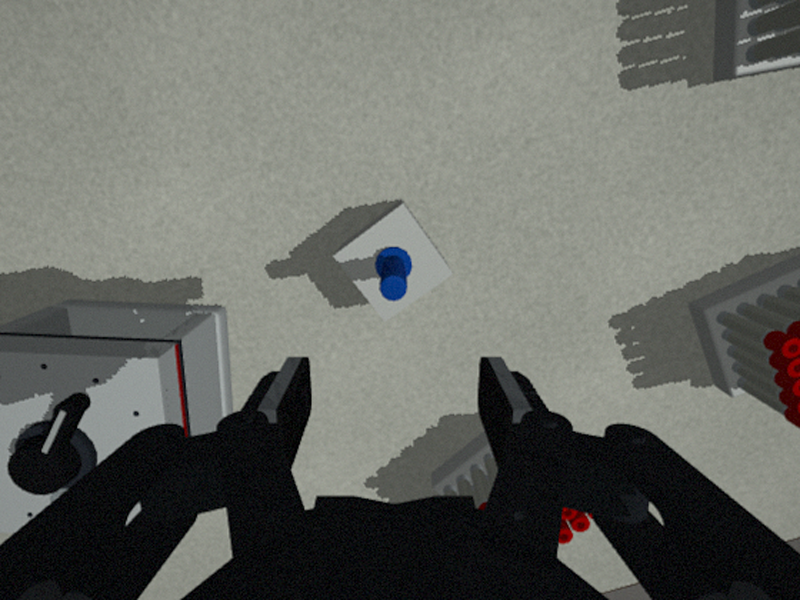

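Handle top is at (393,288) and the collar centre at (394,264). The stand top corners, (404,203), (453,270), (387,320) and (333,258), average (394,263).

```bash
python3 -c "
from h import *
import pickle
c,o=pickle.load(open('w4.pkl','rb'));E=w2c(c,o);_,M=st()
for n,u,v,z in (('rodtop',393,288,.135),('collar',394,264,.065),('stand',394.3,262.8,.06)):
    print(n,pt(c,E,u*.7,v*.7,z).round(4),pt(c,E,u*.7,v*.7).round(4),to(o,M,*pt(c,E,u*.7,v*.7,z)))
C=np.array([pt(c,E,u*.7,v*.7,.06) for u,v in ((404,203),(453,270),(387,320),(333,258))]);print(C.mean(0),[np.linalg.norm(C[i]-C[i-1]).round(4) for i in range(4)])
c,o=pickle.load(open('w3.pkl','rb'));E=w2c(c,o)
for n,u,v,z in (('port',428,408,.133),('knob',397,359,.157),('lev',399,286,.157)):print(n,pt(c,E,u*.7,v*.7,z).round(4))
"
```

```text
t 10.35 p [0.4653 0.2292 0.2571] xaz 158.7 zt [-0. -0. -1.] q [ 0.46  0.02  0.16  1.71 -0.    0.83] F [0.3 0.  0.7] gap 0.0595 gf 0.0
rodtop [0.4653 0.23   0.135 ] [0.4657 0.2298 0.1336] [-0.      0.0002  0.1219]
collar [0.4649 0.2308 0.065 ] [0.4579 0.2335 0.1004] [0.0006 0.0009 0.1919]
stand [0.4651 0.231  0.06  ] [0.4577 0.2338 0.0975] [0.0005 0.0012 0.1969]
[0.46593456 0.23055745 0.06      ] [np.float64(0.0716), np.float64(0.0667), np.float64(0.0689), np.float64(0.0684)]
port [ 0.5339 -0.058   0.133 ]
knob [ 0.4869 -0.0332  0.157 ]
lev [0.4593 0.0042 0.157 ]
```

{"fn": "send_rows", "kwargs": {
  "plan": [
    [[0,0.0005,0.03,0,0.7],[0,0.0005,0.06,0,0.7],[0,0.0005,0.09,0,0.7],[0,0.0005,0.12,0,0.7],[0,0.0005,0.145,0,0.7],[0,0.0005,0.163,0,0.7],[0,0.0005,0.163,0,0.5],[0,0.0005,0.163,0,0.3]]
  ],
  "newtons": 60
}}

```text
t: 11.35
ee_pos: [0.4661, 0.23, 0.0954]
tcp_rot: [0.001, 0.184, 0.983, 0.0]
force: [0.2, -0.3, -0.0]
finger_gap: 0.0265
gripper_force: 0.0
```

{"fn": "send_rows", "kwargs": {
  "plan": [
    [[0,0,0,0,0.15],[0,0,0,0,0.05],[0,0,0,0,0.05],[0,0,0,0,0.05],[0,0,0,0,0.05],[0,0,0,0,0.05],[0,0,0,0,0.05],[0,0,0,0,0.05]]
  ],
  "newtons": 60
}}

```text
t: 12.35
ee_pos: [0.466, 0.2303, 0.0951]
tcp_rot: [0.001, 0.184, 0.983, 0.0]
force: [-0.3, -0.4, 5.5]
finger_gap: 0.0167
gripper_force: 58.5
```

{"fn": "send_rows", "kwargs": {
  "plan": [
    [[0,0,-0.01,0,0.05],[0,0,-0.03,0,0.05],[0,0,-0.06,0,0.05],[0,0,-0.09,0,0.05],[0,0,-0.12,0,0.05],[0,0,-0.15,0,0.05],[0,0,-0.17,0,0.05],[0,0,-0.18,0,0.05]]
  ]
}}

```text
t: 13.35
ee_pos: [0.4657, 0.2302, 0.2756]
tcp_rot: [0.0, 0.184, 0.983, 0.0]
force: [0.7, 0.9, -1.5]
finger_gap: 0.0166
gripper_force: 58.5
```

```bash
python3 -c "
from h import *
import pickle
o,M=st(); print(to(o,M,.5339,-.0588,.275))"
```

```text
t 13.35 p [0.4657 0.2302 0.2756] xaz 158.8 zt [ 0.001  0.001 -1.   ] q [0.46 0.03 0.21 1.74 0.   0.83] F [ 0.7  0.9 -1.5] gap 0.0166 gf 58.496580719947815
[-0.1681 -0.2448  0.0005]
```

{"fn": "send_rows", "kwargs": {
  "plan": [
    [[-0.018,-0.027,0,0,0.05],[-0.046,-0.067,0,0,0.05],[-0.074,-0.107,0,0,0.05],[-0.102,-0.148,0,0,0.05],[-0.13,-0.189,0,0,0.05],[-0.153,-0.223,0,0,0.05],[-0.165,-0.241,0,0,0.05],[-0.168,-0.245,0,0,0.05]]
  ]
}}

```text
t: 14.35
ee_pos: [0.5335, -0.0602, 0.2736]
tcp_rot: [-0.001, 0.185, 0.983, -0.0]
force: [-0.4, -0.1, -0.8]
finger_gap: 0.0163
gripper_force: 58.6
```

```bash
python3 -c "
from h import *
import pickle
c=r.read_camera('wrist');o,M=st(); c=r.read_camera('wrist'); pickle.dump((c,o),open('w5.pkl','wb')); cv2.imwrite('pics/w5.png',cv2.resize(c['img'][140:350,140:420],(800,600),interpolation=cv2.INTER_CUBIC)); print(to(o,M,.5339,-.0588,.275))"
```

```text
t 14.4 p [ 0.5335 -0.0599  0.2737] xaz 158.7 zt [-0.001  0.    -1.   ] q [-0.11  0.08  0.25  1.74 -0.    0.26] F [ 0.1 -0.6 -0.9] gap 0.0165 gf 58.57982397079468
[ 0.      0.0011 -0.0013]
```

View pics/w5.png

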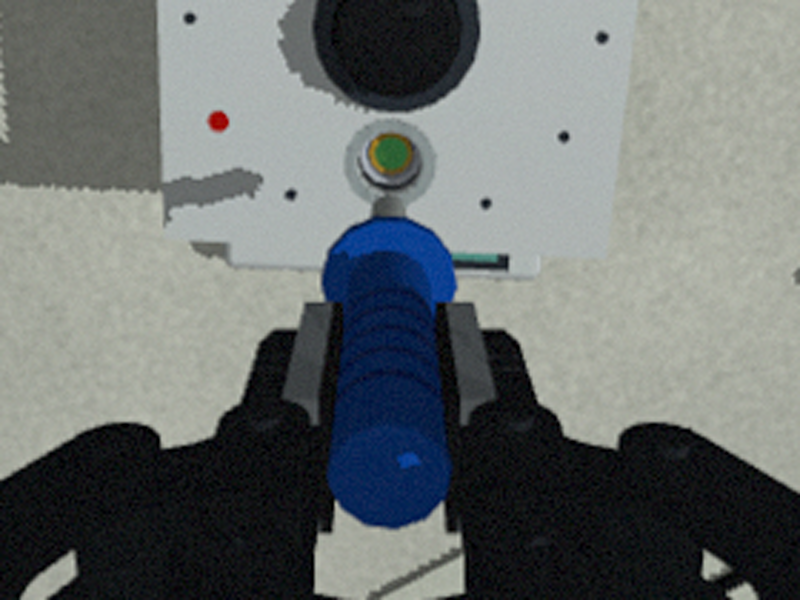

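The rod hangs straight. In the crop the port's outer rim is centred at (390.5,161.5), the filter sits centred under it, and the rod tip is near (390,203).

```bash
python3 -c "
from h import *
import pickle
c,o=pickle.load(open('w5.pkl','rb'));E=w2c(c,o);_,M=st()
for n,u,v,z in (('port',390.5,161.5,.133),('filt',391,154,.118),('tip',390,203,.1887),('colbot',389.5,278,.2437)):
    p=pt(c,E,140+u*.35,140+v*.35,z); print(n,p.round(4),to(o,M,*p))
"
```

```text
t 14.45 p [ 0.5334 -0.0591  0.2739] xaz 158.7 zt [-0.001  0.    -1.   ] q [-0.11  0.08  0.25  1.74  0.    0.26] F [ 0.4 -0.1 -0.9] gap 0.0163 gf 58.57983469963074
port [ 0.5341 -0.0582  0.133 ] [-1.000e-04  1.700e-03  1.407e-01]
filt [ 0.5352 -0.0584  0.118 ] [-0.0012  0.0019  0.1557]
tip [ 0.5318 -0.0577  0.1887] [0.0023 0.0014 0.085 ]
colbot [ 0.5318 -0.0579  0.2437] [0.0023 0.0012 0.03  ]
```

{"fn": "send_rows", "kwargs": {
  "plan": [
    [[-0.002,0.0005,0.005,0,0.05],[-0.002,0.0005,0.015,0,0.05],[-0.002,0.0005,0.028,0,0.05],[-0.002,0.0005,0.04,0,0.05],[-0.002,0.0005,0.05,0,0.05],[-0.002,0.0005,0.058,0,0.05],[-0.002,0.0005,0.065,0,0.05],[-0.002,0.0005,0.067,0,0.05]]
  ]
}}

```text
t: 15.45
ee_pos: [0.5355, -0.0594, 0.2069]
tcp_rot: [-0.0, 0.184, 0.983, -0.0]
force: [-0.5, -0.3, -0.1]
finger_gap: 0.0166
gripper_force: 58.6
```

{"fn": "send_rows", "kwargs": {
  "plan": [
    [[0,0,0.004,0,0.05],[0,0,0.009,0,0.05],[0,0,0.014,0,0.05],[0,0,0.019,0,0.05],[0,0,0.024,0,0.05],[0,0,0.029,0,0.05],[0,0,0.034,0,0.05],[0,0,0.037,0,0.05]]
  ]
}}

```text
t: 16.45
ee_pos: [0.5355, -0.0594, 0.1699]
tcp_rot: [-0.0, 0.184, 0.983, -0.0]
force: [-0.9, -0.2, 0.1]
finger_gap: 0.0165
gripper_force: 58.7
```

{"fn": "send_rows", "kwargs": {
  "plan": [
    [[0,0,0,0,0.05],[0,0,0,0,0.05],[0,0,0,0,0.05],[0,0,0,0,0.05],[0,0,-0.003,0,0.05],[0,0,-0.01,0,0.05],[0,0,-0.02,0,0.05],[0,0,-0.03,0,0.05]]
  ]
}}

```text
t: 17.45
ee_pos: [0.5357, -0.0594, 0.2013]
tcp_rot: [0.0, 0.184, 0.983, 0.0]
force: [0.3, 0.5, -0.6]
finger_gap: 0.0168
gripper_force: 58.7
```

{"fn": "send_rows", "kwargs": {
  "plan": [
    [[0,0,-0.01,0,0.05],[0,0,-0.02,0,0.05],[0,0,-0.03,0,0.05],[0,0,-0.04,0,0.05],[0,0,-0.055,0,0.05],[0,0,-0.068,0,0.05],[0,0,-0.075,0,0.05],[0,0,-0.075,0,0.05]]
  ]
}}

```text
t: 18.45
ee_pos: [0.5358, -0.0594, 0.2758]
tcp_rot: [0.0, 0.184, 0.983, 0.0]
force: [0.4, 0.3, -0.6]
finger_gap: 0.0163
gripper_force: 58.7
```

```bash
python3 -c "
from h import *
import pickle
o,M=st(); c=r.read_camera('wrist'); s=r.read_camera('scene')['img']
a=cv2.resize(c['img'][140:350,140:420],(400,300),interpolation=cv2.INTER_CUBIC);b=cv2.resize(s[160:300,210:397],(400,300),interpolation=cv2.INTER_CUBIC)
cv2.imwrite('pics/w6.png',np.hstack([a,b])); print(to(o,M,.466,.2303,.275))"
```

```text
t 18.45 p [ 0.5358 -0.0594  0.2758] xaz 158.8 zt [ 0.001 -0.    -1.   ] q [-0.11  0.08  0.26  1.75  0.    0.26] F [ 0.4  0.3 -0.6] gap 0.0163 gf 58.658130168914795
[0.1699 0.2448 0.0007]
```

View pics/w6.png

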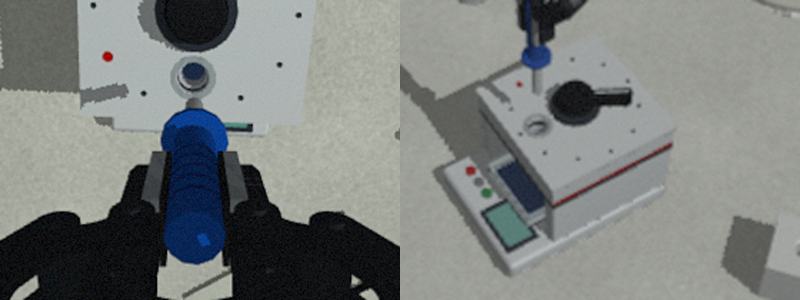

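The filter has left the port: (195,75) now shows only the dark blue dish floor. The lever still points the right way. I take the rod back.

{"fn": "send_rows", "kwargs": {
  "plan": [
    [[0.018,0.027,0,0,0.05],[0.046,0.067,0,0,0.05],[0.074,0.107,0,0,0.05],[0.102,0.148,0,0,0.05],[0.13,0.189,0,0,0.05],[0.153,0.223,0,0,0.05],[0.167,0.241,0,0,0.05],[0.17,0.245,0,0,0.05]]
  ]
}}

```text
t: 19.55
ee_pos: [0.4652, 0.2316, 0.2747]
tcp_rot: [-0.0, 0.183, 0.983, -0.0]
force: [0.1, -0.3, -0.4]
finger_gap: 0.0169
gripper_force: 58.7
```

{"fn": "send_rows", "kwargs": {
  "plan": [
    [[0,0,0,0,0.05],[0,0,0.02,0,0.05],[0,0,0.045,0,0.05],[0,0,0.07,0,0.05],[0,0,0.09,0,0.05],[0,0,0.105,0,0.05],[0,0,0.11,0,0.05],[0,0,0.11,0,0.05]]
  ]
}}

```text
t: 20.55
ee_pos: [0.4659, 0.2303, 0.1655]
tcp_rot: [0.0, 0.184, 0.983, 0.0]
force: [0.1, -0.2, -0.5]
finger_gap: 0.0167
gripper_force: 58.7
```

```bash
python3 -c "
from h import *
o,M=st(); print(to(o,M,.466,.2303,.0955))
c=r.read_camera('wrist'); s=r.read_camera('scene')['img']
a=cv2.resize(c['img'][140:350,140:420],(400,300),interpolation=cv2.INTER_CUBIC);b=cv2.resize(s[200:305,340:480],(400,300),interpolation=cv2.INTER_CUBIC)
cv2.imwrite('pics/w7.png',np.hstack([a,b]))"
```

```text
t 20.55 p [0.4659 0.2303 0.1655] xaz 158.8 zt [ 0.  0. -1.] q [ 0.46 -0.   -0.04  1.53 -0.    0.83] F [ 0.1 -0.2 -0.5] gap 0.0167 gf 58.67848098278046
[-0.0001  0.      0.07  ]
```

View pics/w7.png

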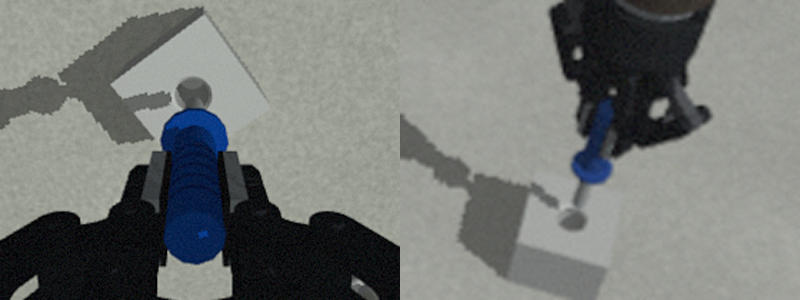

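The tip is over the hole in both views: wrist half (194,100), scene half (573,217). I lower it.

{"fn": "send_rows", "kwargs": {
  "plan": [
    [[0,0,0.01,0,0.05],[0,0,0.022,0,0.05],[0,0,0.035,0,0.05],[0,0,0.047,0,0.05],[0,0,0.058,0,0.05],[0,0,0.065,0,0.05],[0,0,0.0685,0,0.05],[0,0,0.0695,0,0.05]]
  ]
}}

```text
t: 21.65
ee_pos: [0.4658, 0.2306, 0.0958]
tcp_rot: [0.0, 0.184, 0.983, 0.0]
force: [-0.5, -0.4, -0.4]
finger_gap: 0.0166
gripper_force: 58.7
```

{"fn": "send_rows", "kwargs": {
  "plan": [
    [[0,0,0.0005,0,0.05],[0,0,0.0005,0,0.25],[0,0,0.0005,0,0.35],[0,0,0.0005,0,0.5],[0,0,0.0005,0,0.6],[0,0,0.0005,0,0.7],[0,0,0.0005,0,0.7],[0,0,0.0005,0,0.7]]
  ]
}}

```text
t: 22.65
ee_pos: [0.4657, 0.2306, 0.0953]
tcp_rot: [-0.0, 0.184, 0.983, -0.0]
force: [1.3, -0.3, 0.2]
finger_gap: 0.0596
gripper_force: 0.0
```

{"fn": "send_rows", "kwargs": {
  "plan": [
    [[0,0,-0.01,0,0.7],[0,0,-0.03,0,0.7],[0,0,-0.06,0,0.7],[0,0,-0.09,0,0.7],[0,0,-0.12,0,0.7],[0,0,-0.15,0,0.7],[0,0,-0.16,0,0.7],[0,0,-0.16,0,0.7]]
  ]
}}

```text
t: 23.65
ee_pos: [0.466, 0.2307, 0.2555]
tcp_rot: [0.0, 0.184, 0.983, 0.0]
force: [0.2, -0.5, 0.5]
finger_gap: 0.0599
gripper_force: 0.0
```

```bash
python3 -c "
from h import *
o,M=st(); 
s=r.read_camera('scene')['img']
a=cv2.resize(s[200:305,340:480],(400,300),interpolation=cv2.INTER_CUBIC);b=cv2.resize(s[160:300,210:397],(400,300),interpolation=cv2.INTER_CUBIC)
cv2.imwrite('pics/w8.png',np.hstack([a,b]))"
```

```text
t 23.65 p [0.466  0.2307 0.2555] xaz 158.8 zt [ 0.001  0.    -1.   ] q [ 0.46  0.02  0.16  1.7  -0.    0.83] F [ 0.2 -0.5  0.5] gap 0.0599 gf 0.0
```

View pics/w8.png

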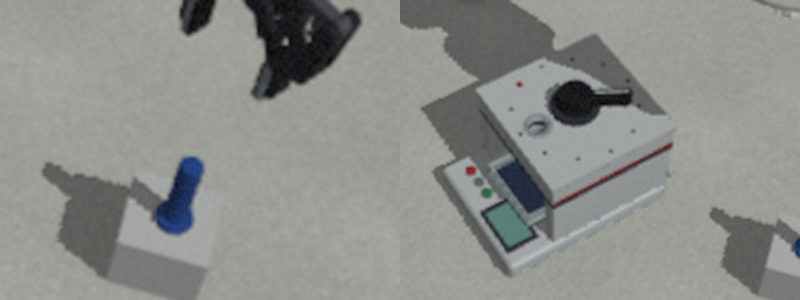

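The rod is seated with its collar on the stand, the lever is at five clicks, and the port is empty.

```bash
python3 -c "
from rig import r
print(r.hand_in())"
```

```text
the job is handed in; nothing more can be done
None
```

I turned the selector five clicks clockwise, pushed the filter out through the port, put the rod back in its stand and handed the job in at about 24 s; the port is empty, but the cameras could not see the filter in the dish.

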